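# Set the drilling template on the twin pins and latch it

### The arm

A 6-joint arm with a two-finger parallel gripper is mounted at the origin on the work surface. World frame = base frame: x ahead of the robot, y to its left, z up, the work surface at z = 0. Lengths are in mm, angles in degrees, forces in N, time in s.
With the tool pointing down it reaches from about 350 to 850 mm from the base axis. Payload 8.1 kg.
Tool frame: the origin (TCP) lies at the centre of the arm's flange, where the gripper is bolted on; the fingertips stand 173 mm ahead of it and the grasp point (between the pads) lies 155 mm ahead of it; z points along the fingers, y is the line along which they close (so a half turn about z gives the same grasp; the last joint's range is limited). The gripper opens to 85 mm and grips with 20 to 120 N. Pads are 22 mm wide; open, the fingers measure 114 mm over their backs; the gripper's body (76 mm by 85 mm) begins 54 mm behind the grasp point. The pads swing forward as they close: fully open they stand 13 mm farther back than shut.
Start: joints at [-69.294, 7.471, 85.268, -0, 87.261, -4.893], TCP at [259.269, -541.097, 404.692] pointing down, gripper open.
Joint ranges: [-169.43, 169.43], [-51.17, 129.36], [1.28, 143.12], [-76.62, 256.62], [0, 156.53], [-152.29, 152.29]. Speed limits (degrees/s): [136.94, 136.94, 159.86, 180, 180, 180].

### API

Orientations are given as [roll, pitch, yaw] about the fixed x, y, z axes, in that order (R = Rz(yaw) Ry(pitch) Rx(roll)).
In Python, from bench import * gives the robot as it stands.
- The arm moves only by the shell command python3 -m jog 'ROWS' [FORCE]. ROWS is text: rows parted by semicolons, each of 7 numbers parted by spaces: the shift along the tool's x, y, z scaled (see below), then the turn, a rotation vector about the tool's x, y, z scaled (see below), then the closure, from -1 (fully open) to 1 (shut). In form: tx ty tz wx wy wz hand; .... A call has 1 to 5 rows; each row shifts and turns the commanded pose from where the row before left it, along the tool's axes as they then stand; what a row does not reach is not made up. The controller multiplies each number of a shift by 0.1 m and each number of a turn by 60 degrees. A row lasts 1/8 s, in which the tool goes at most 62.5 mm and 10.7 degrees, less where a joint would pass 70% of its speed; a pose out of reach is approached as far as the arm can. A call with a number of a shift or a turn outside -1 to 1 is refused whole. A call with a gripper value outside its range is refused whole. The fingers move at their own pace and stop on an object; FORCE is the grip in N (left out, the last holds). Time passes only in rows, so rows that do not move let the fingers close. It gives the time, the measured TCP pose, the force, the opening and the grip force at its end, in the units of the state.
- sense(): the state, without advancing time (a new reading comes with each control period).
- snapshot(name): name is "side" or "top" or "wrist"; returns a dict with "img" (384x512x3 uint8, red, green, blue), "fx", "fy", "cx", "cy" (pixels), "dist" ([k1, k2, p1, p2, k3] as OpenCV has them; the pictures are not rectified), "extrinsics" (4x4, takes a point from camera to world coordinates). Camera axes: x right, y down, z forward; pixel columns grow to the right and rows downward; lengths in mm; the calibration is good to about 2 mm. A picture is of the moment at which its call begins. There is no depth.
- hand_in(): hands the job in; it is judged then, once.
The state is a dict: "time": time; "joint_pos": joint angles; "qd": joint speeds; "joint_efforts": joint torques, N m; "tool_pos": TCP position; "tcp_rot": TCP orientation; "ft_force": force on the tool from outside, world axes, zero at the start; "wrist_torque": the same for the moment, N m; "finger_gap": finger opening in mm; "grip_force": force on a finger pad.
Only numpy, scipy, OpenCV 4.12 (cv2) and the standard library are available. Lean on these libraries where they do the work, as an engineer would, in place of code of your own. Each camera call takes 0.05 s, during which the arm holds its last target. There are 200 camera calls.

### The job

Draw the aluminium drilling template fully out of the low grey rack and let go of it lying flat on the bench. Then pick it up again, set both of its holes over the two pins of the steel fixture and lower it until it lies flush on the base, and finally press the fixture's sprung hold-down lever down onto the template's edge until it catches and stays down. Leave the other things on the bench where they are.

Things in the scene. Friction and masses are not known exactly. Their poses are not given: they have to be found in the camera images.
- rack: Low grey sheet-metal rack fixed to the bench left or right of the robot, open in front: 150 mm deep, 166 mm wide (inside 150), shelf from 62 to 70 mm high, no floor; flat offcuts lie on the shelf's rear half, up to 82 mm high. Origin on the bench under the middle of its front edge; it extends to its own +x, the mouth faces its -x (roughly to the robot).
- template: Loose drilling template, about 0.5 kg: aluminium plate 160 (its x) x 130 (y) x 8 mm with two holes, a lug at its -x end and a bridge handle in the middle; four small bushes are mere marks. Origin: middle of the plate's underside, z up. It starts on the bench in the rack, handle under the shelf, only the lug end sticking out. It may go on the pins either way round.
- lug (a point): Grip point of the template's lug, at template x = -103, y = 0, z = 33 mm. The lug stands on a tongue 50 mm wide that reaches to x = -120 mm; it is 10 mm thick (y), 32 mm long (x) and its top is 49 mm above the plate's underside.
- bridge (a point): Middle of the bar of the template's dark steel bridge handle, at template x = 0, y = 0, z = 45 mm. The bar is 20 mm thick (x), 74 mm long (y), from 38 to 52 mm above the underside, on two posts at y = -32 and +32 mm.
- hole_a (a point): Round through hole of the template, 19 mm wide, at template x = -60, y = 0, z = 0 (underside).
- hole_b (a point): The template's other hole, 19 mm wide, at template x = +60, y = 0, z = 0 (underside).
- fixture: Dark steel fixture fixed on the bench on the other side from the rack: block 140 (its x) x 160 (y) x 30 mm high with two upright pins, and a lower foot reaching to x = -155 mm that carries the lever. The seated template has its length along the fixture's y. Origin on the bench under the middle between the pins, z up.
- seat (a point): Middle between the pins on the top face of the fixture's block, 30 mm above the bench, axes as the fixture's: the template's origin comes to lie here.
- pin_a (a point): Tip of one pin, at fixture x = 0, y = -60, z = 65 mm. Each steel pin is 16 mm in diameter, straight for 20 mm above the block, then tapers to 6 mm at the tip, 35 mm above the block.
- pin_b (a point): Tip of the other, equal pin, at fixture x = 0, y = +60, z = 65 mm.
- lever (a joint): Sprung hold-down lever, steel arm 88 mm long, hinged about the fixture's y at fixture x = -130, z = 45 mm. In rad: 0 = open, pointing up and to fixture +x, 63 degrees above level; grows as it swings down; 1.10 = level, its foot on the seated template; stop at 1.16. Pressing takes about 4 to 8 N. Below about 0.9 it snaps back open when let go; beyond, it catches and stays down.
- paddle (a point): Middle of the top face of the lever's flat paddle, 36 mm wide, 36 mm long, 70 mm from the hinge along the arm; a rubber foot is beneath. With the lever down on the seated template the top face is level, 53 mm above the bench.
- spray_can: Spray can, 64 mm diameter, 190 mm tall, standing behind the work; leave alone. Origin under its middle.
- wrench: Steel wrench 180 mm long lying between rack and fixture; leave alone. Origin under its middle.
- hammer: Hammer 280 mm long lying at the far left; leave alone. Origin under its middle.
- pipe_flange: Flat steel ring, 110 mm outside, 18 mm high, at the left; leave alone. Origin under its middle.
- drilled_block: Dark steel block 60 x 90 x 100 mm high with rows of holes, at the right; leave alone. Origin under its middle.
- pipe_stub: Short upright steel tube, 76 mm diameter, 90 mm high, at the right; leave alone. Origin under its middle.

How it is judged (in metres and radians):
On the way, in this order (a step that is already met when the one before it is completed fails the run):
1. the template lies flat on the bench, wholly outside the rack, let go (x of template in the frame of rack below -0.08 m and height (world z) of template below 0.005 m and angle between template's own z axis and vertical below 0.05 rad and linear speed of template below 0.02 m/s and contact force between the fingers and template below 0.1 N), for 0.2 s.
2. the template lies flush on the fixture's base with both pins in its holes (z of template in the frame of seat between -0.003 and 0.002 m and horizontal distance between template and seat below 0.004 m and angle between the x axis of template and the y axis of fixture, either way round below 0.06 rad and angle between template's own z axis and vertical below 0.03 rad), for 0.2 s.
3. the lever is down on the template (value of joint lever above 1.02 rad), for 0.2 s.
At the end, for the whole second after the job is handed in: The template lies flush on the fixture's base with both pins in its holes (underside within 2 mm of the base, centre within 4 mm of the middle between the pins, length along the line of the pins within 0.06 rad, level within 0.03 rad), at rest, and the lever stays down by itself (beyond 1.02 rad) (all of step 2 and value of joint lever above 1.02 rad and linear speed of template below 0.01 m/s); the robot touches nothing.
It fails at once if one of the other things on the bench (can, wrench, hammer, ring, block or tube) is moved more than 30 mm (distance of any of spray_can, wrench, hammer, pipe_flange, drilled_block, pipe_stub from where it was at the start of the episode above 0.03 m).
It also fails if it takes over 67 s, if anything falls off the work surface, if the arm or the gripper's body presses on something with over 40 N, if the wrist force passes 120 N, or if a joint passes its speed limit or range.

## Working session

There is one attempt and no reset: what is moved stays moved. The work goes in short steps, Python scripts to look and compute and a shell command to move; the robot and the scene stay as the last step left them, time stands still between calls to the robot, and variables do not carry over. Pictures are saved under pics/ and viewed, at most 12 in all, crops included, and the job is handed in when it is done.

```bash
mkdir -p pics; ls
python3 - <<'E'
from bench import *
import cv2
s=sense(); print(s)
for n in ("side","top","wrist"):
    d=snapshot(n); cv2.imwrite(f"pics/{n}0.png",d["img"][:,:,::-1])
    print(n,d["fx"],d["fy"],d["cx"],d["cy"],d["dist"]); print(d["extrinsics"])
E
python3 -c "
import cv2,numpy as np
a=cv2.imread('pics/side0.png');b=cv2.imread('pics/top0.png')
cv2.imwrite('pics/t0.png',cv2.resize(b,(800,600)))
cv2.imwrite('pics/s0.png',cv2.resize(a,(800,600)))"
```

```text
pics
{'time': 0.0, 'joint_pos': array([-6.92933620e+01,  7.51607395e+00,  8.53285617e+01,  9.97662336e-04,
        8.72612067e+01, -4.89385541e+00]), 'qd': array([-0.05699708, -0.09853126,  0.01869183, -0.05479007, -0.00172033,
       -0.01935487]), 'joint_efforts': array([-7.83723663e-04, -5.69404793e+01, -5.00550914e+01, -4.26127663e-04,
        1.48858828e-02,  2.52507715e-05]), 'tool_pos': array([ 259.19259717, -540.88037576,  403.64093932]), 'tcp_rot': array([-1.79894628e+02, -1.00222148e-02,  2.56004356e+01]), 'ft_force': array([-0.18984339, -0.44332757, -0.07248018]), 'wrist_torque': array([ 0.04599543, -0.06818626, -0.02644004]), 'grip_force': 0.0, 'finger_gap': 85.43514926512465}
side 491.7488489450178 491.7488489450178 249.98408240667086 199.20762857425024 [-0.08111746  0.          0.          0.          0.        ]
[[-9.67697601e-01 -1.85414743e-01  1.70829524e-01  3.52826162e+02]
 [-2.52027896e-01  7.29125809e-01 -6.36284130e-01  9.97821788e+02]
 [-6.57975604e-03 -6.58784432e-01 -7.52302984e-01  1.25837075e+03]
 [ 0.00000000e+00  0.00000000e+00  0.00000000e+00  1.00000000e+00]]
top 348.92604953802885 348.92604953802885 243.02736244163992 195.2633531064093 [0.00659562 0.         0.         0.         0.        ]
[[ 7.34364229e-03 -9.92946363e-01  1.18336769e-01  4.62244268e+02]
 [-9.99759403e-01 -9.73651484e-03 -1.96554426e-02  3.93273232e+01]
 [ 2.06689879e-02 -1.18163955e-01 -9.92778965e-01  1.27084107e+03]
 [ 0.00000000e+00  0.00000000e+00  0.00000000e+00  1.00000000e+00]]
wrist 341.51136339350336 341.51136339350336 250.0600747367227 191.81350066547586 [-0.03496647  0.          0.          0.          0.        ]
[[ 4.31484048e-01 -8.64668583e-01 -2.57234829e-01  3.25391905e+02]
 [-9.02117573e-01 -4.14303975e-01 -1.20565753e-01 -5.10848339e+02]
 [-2.32399339e-03  2.84078259e-01 -9.58798280e-01  3.73005170e+02]
 [ 0.00000000e+00  0.00000000e+00  0.00000000e+00  1.00000000e+00]]
```

View pics/t0.png

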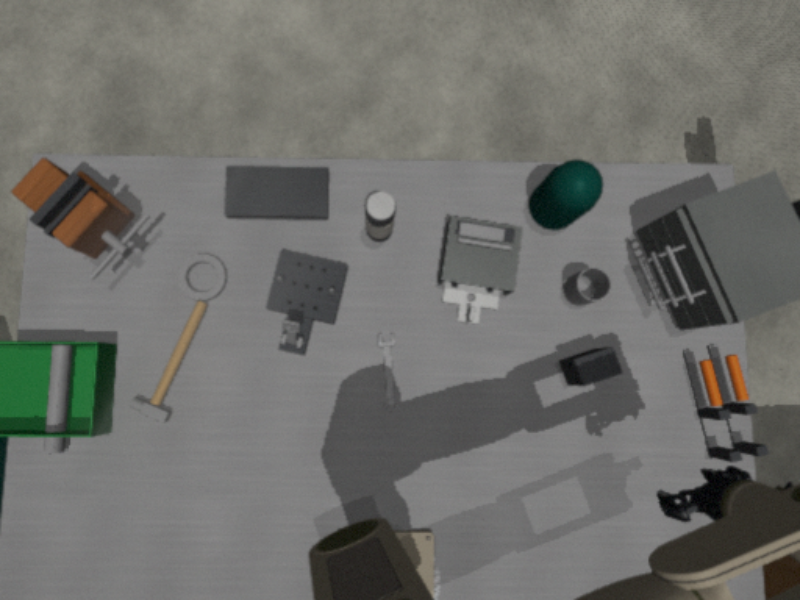

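View pics/s0.png

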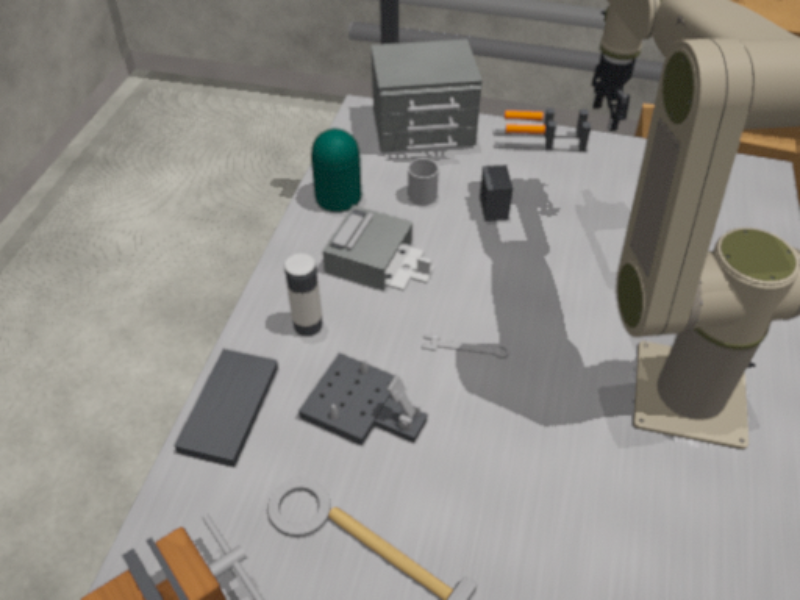

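The top view (800x600) shows the rack at (480,255) with the white lug end at about (468,310). The fixture is at (310,290) with its foot and lever at (295,330), and the wrench at (388,365). I'll enlarge the rack and fixture areas and set up helpers.

```bash
cat > h.py <<'E'
from bench import *
import cv2, numpy as np
from scipy.spatial.transform import Rotation as R
def ray(d,uv):
    K=np.array([[d["fx"],0,d["cx"]],[0,d["fy"],d["cy"]],[0,0,1]])
    p=cv2.undistortPoints(np.array(uv,float).reshape(-1,1,2),K,np.array(d["dist"],float)).reshape(-1,2)
    E=np.array(d["extrinsics"]); v=np.c_[p,np.ones(len(p))]@E[:3,:3].T
    return E[:3,3],v
def plane(d,uv,z):
    o,v=ray(d,uv); return o+v*((z-o[2])/v[:,2])[:,None]
def proj(d,P):
    E=np.linalg.inv(np.array(d["extrinsics"])); K=np.array([[d["fx"],0,d["cx"]],[0,d["fy"],d["cy"]],[0,0,1]])
    return cv2.projectPoints(np.array(P,float).reshape(-1,1,3),cv2.Rodrigues(E[:3,:3])[0],E[:3,3],K,np.array(d["dist"],float))[0].reshape(-1,2)
def tri(a,ua,b,ub):
    o1,v1=ray(a,ua);o2,v2=ray(b,ub);out=[]
    for x,y in zip(v1,v2):
        t=np.linalg.lstsq(np.c_[x,-y],o2-o1,rcond=None)[0]; out.append((o1+t[0]*x+o2+t[1]*y)/2)
    return np.array(out)
def go(target,yaw):
    """tool shift/turn (tool axes, row units summed) to bring the grasp point (tool pointing down) to target at yaw"""
    s=sense(); r=R.from_euler('xyz',s["tcp_rot"],degrees=True)
    g=np.array(s["tool_pos"])+r.apply([0,0,155])
    rt=R.from_euler('xyz',[180,0,yaw],degrees=True)
    tcp=np.array(target,float)-rt.apply([0,0,155])
    print("grasp",g.round(1),"rot",s["tcp_rot"].round(2),"t",round(s["time"],2))
    print("shift/100 then turn/60:",(r.inv().apply(tcp-s["tool_pos"])/100).round(3),((r.inv()*rt).as_rotvec(degrees=True)/60).round(3))
E
python3 - <<'E'
from h import *
t=snapshot("top")
im=t["img"][:,:,::-1]
a=im[130:215,270:345]; b=im[150:235,165:240]
f=lambda c:cv2.resize(c,(398,450),interpolation=cv2.INTER_CUBIC)
c=np.hstack([f(a),f(b)]); c=np.clip(c.astype(int)*1.4,0,255).astype(np.uint8)
cv2.imwrite("pics/c1.png",c)
print(plane(t,np.array([[468,313]])*.64,49), plane(t,np.array([[443,285],[514,293]])*.64,70),plane(t,np.array([[310,295]])*.64,30))
E
```

```text
[[ 591.8541303  -184.58285146   49.        ]] [[ 651.9758549  -125.45730765   70.        ]
 [ 635.55689064 -284.39968458   70.        ]] [[631.88406406 174.7248824   30.        ]]
```

View pics/c1.png

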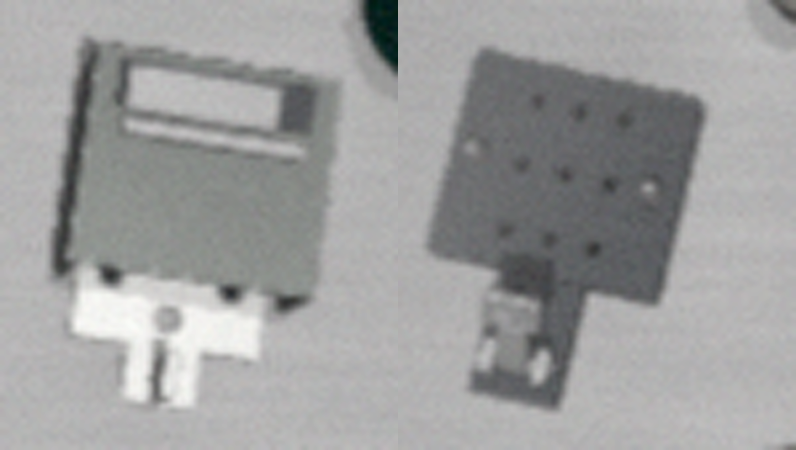

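The left crop shows plate front corners at (70,330) and (258,360), hole A at (168,319), tongue-end corners at (125,403) and (195,408), and rack front-top corners at (62,268) and (308,297). The right crop shows pin tips at (73,148) and (251,187), and block corners at (85,48), (308,100), (262,303) and (30,248).

Run:
```python
from h import *
t=snapshot("top"); s=5.3
L=lambda p:np.array(p)/[398/75,450/85]+[270,130]
F=lambda p:np.array(p)/[398/75,450/85]+[165,150]
pr=lambda n,a:print(n,a[:,:2].round(1).tolist())
c=plane(t,L([[70,330],[258,360],[125,403],[195,408]]),8); pr("tmpl",c); 
h=plane(t,L([[168,319]]),8);pr("holeA",h)
d=c[0]-c[1]; y=np.degrees(np.arctan2(d[1],d[0]))-90; print("template yaw",y)
x=np.array([np.cos(np.radians(y)),np.sin(np.radians(y))])
print("front width",np.hypot(*d[:2]),"lug from hole",h[0,:2]-43*x,"from tongue",c[2:,:2].mean(0)+17*x,"origin",h[0,:2]+60*x)
r=plane(t,L([[62,268],[308,297]]),70);pr("rack",r);d=r[0]-r[1];print(np.hypot(*d[:2]),np.degrees(np.arctan2(d[1],d[0]))-90)
p=plane(t,F([[73,148],[251,187]]),65);pr("pins",p);d=p[0]-p[1];print(np.hypot(*d[:2]),np.degrees(np.arctan2(d[1],d[0]))-90,p.mean(0))
b=plane(t,F([[85,48],[308,100],[262,303],[30,248]]),30);pr("block",b);print(b.mean(0))
go([h[0,0]-43*x[0],h[0,1]-43*x[1],130],y)
go([h[0,0]-43*x[0],h[0,1]-43*x[1],130],y-180)
```

```text
tmpl [[625.0, -132.5], [605.4, -262.3], [574.7, -170.0], [571.7, -218.2]]
holeA [[633.4, -200.4]]
template yaw -8.591092694814776
front width 131.21601962671807 lug from hole [ 590.8383166 -193.9720229] from tongue [ 590.05000613 -196.6717009 ] origin [ 692.68261706 -209.35833056]
rack [[658.2, -119.1], [640.5, -281.3]]
163.16981367101414 -6.2108416275037115
pins [[664.6, 240.1], [639.8, 122.9]]
119.80247961292068 -11.915214213736078 [652.19512274 181.46490849  65.        ]
block [[739.6, 239.8], [705.3, 87.6], [566.2, 116.5], [601.9, 272.7]]
[653.27845763 179.14659494  30.        ]
grasp [ 259.2 -540.9  249.2] rot [-179.95   -0.     25.6 ] t 0.25
shift/100 then turn/60: [ 4.49  -1.696  1.194] [-0.001  0.     0.57 ]
grasp [ 259.2 -540.9  249.2] rot [-179.95   -0.     25.6 ] t 0.25
shift/100 then turn/60: [ 4.49  -1.696  1.194] [-0.00e+00 -1.00e-03 -2.43e+00]
```

```bash
python3 -m jog '.5 -.189 0 0 0 0 -1;.5 -.189 0 0 0 0 -1;.5 -.189 0 0 0 0 -1;.5 -.189 0 0 0 0 -1;.5 -.189 0 0 0 0 -1'; python3 -m jog '.5 -.189 0 0 0 0 -1;.5 -.189 0 0 0 0 -1;.5 -.189 .1 0 0 0 -1;.49 -.184 .1 0 0 0 -1;0 0 0 0 0 .14 -1';python3 -m jog '0 0 .1 0 0 .14 -1;0 0 .1 0 0 .14 -1;0 0 .1 0 0 .15 -1;0 0 0 0 0 0 -1;0 0 0 0 0 0 -1'
python3 - <<'E'
from h import *
go([590.5,-195,130],-8.6)
w=snapshot("wrist");cv2.imwrite("pics/w1.png",w["img"][:,:,::-1])
E
```

```text
time: 0.88
tool_pos: [444.8, -346.4, 404.7]
tcp_rot: [180.0, -0.0, 25.6]
ft_force: [0.2, -0.8, -0.0]
finger_gap: 85.2
grip_force: 0.0
time: 1.5
tool_pos: [592.6, -190.8, 382.9]
tcp_rot: [-179.9, 0.1, 17.3]
ft_force: [-0.6, 0.3, -0.3]
finger_gap: 85.5
grip_force: 0.0
time: 2.12
tool_pos: [591.0, -194.2, 355.0]
tcp_rot: [180.0, -0.0, -8.4]
ft_force: [0.8, 0.4, 0.2]
finger_gap: 85.6
grip_force: 0.0
grasp [ 591.  -194.2  200. ] rot [ 1.8e+02 -1.0e-02 -8.4e+00] t 2.12
shift/100 then turn/60: [-0.004  0.009  0.7  ] [ 0.    -0.     0.003]
```

View pics/w1.png

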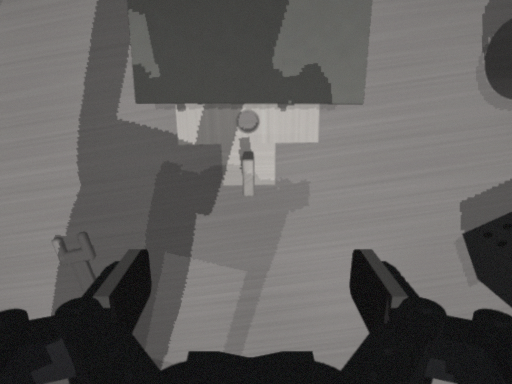

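The wrist view shows the lug top at about (248,175), running from row 155 to row 195. Hole A is at (248,120), the plate front corners are at (178,143) and (319,141), and the tongue end is at (223,185) and (275,185). The rack top edge is at (135,104) to (364,104).

Run:
```python
from h import *
w=snapshot("wrist")
print("lug top",plane(w,[[248.5,157],[248.5,195]],49).round(1)[:,:2].tolist())
c=plane(w,[[177,144],[319,142],[223,185],[275,185],[248,120]],8);print(c.round(1)[:,:2].tolist())
for i,j in((0,1),(2,3)):
    d=c[i]-c[j];print(np.hypot(*d[:2]),np.degrees(np.arctan2(d[1],d[0]))-90)
r=plane(w,[[135,104],[364,104]],70);d=r[0]-r[1];print(r.round(1)[:,:2].tolist(),np.hypot(*d[:2]),np.degrees(np.arctan2(d[1],d[0]))-90)
```

```text
lug top [[612.5, -197.1], [580.3, -192.2]]
[[626.8, -131.8], [609.2, -262.6], [581.5, -167.4], [574.1, -216.9], [638.7, -200.4]]
132.0268141665293 -7.667122009574214
49.99434531025235 -8.470387921553126
[[667.2, -122.0], [642.7, -286.6]] 166.4470158304982 -8.475465737581843
```

```bash
python3 -m jog '.054 .0 .4 0 0 0 -1;0 0 .4 0 0 0 -1;0 0 .4 0 0 0 -1;0 0 .3 0 0 0 -1;0 0 .16 0 0 0 -1'; python3 -m jog '0 0 0 0 0 0 1;0 0 0 0 0 0 1;0 0 0 0 0 0 1;0 0 0 0 0 0 1;0 0 0 0 0 0 1' 60;python3 -m jog '0 0 0 0 0 0 1;0 0 0 0 0 0 1'; python3 -c "
from h import *
go([596.3,-194.4,33],-8.5)"
```

```text
time: 2.85
tool_pos: [595.7, -194.8, 187.1]
tcp_rot: [-180.0, 0.1, -8.5]
ft_force: [0.3, -0.0, 0.4]
finger_gap: 85.3
grip_force: 0.0
time: 3.48
tool_pos: [596.8, -195.0, 190.0]
tcp_rot: [180.0, -0.1, -8.6]
ft_force: [0.1, 2.7, 5.4]
finger_gap: 9.2
grip_force: 59.8
time: 3.72
tool_pos: [596.8, -195.0, 190.0]
tcp_rot: [180.0, -0.1, -8.6]
ft_force: [-0.3, 1.7, 6.6]
finger_gap: 9.0
grip_force: 59.9
grasp [ 597.1 -195.1   35. ] rot [ 1.80e+02 -1.10e-01 -8.61e+00] t 3.73
shift/100 then turn/60: [-0.006 -0.005  0.02 ] [ 0.    -0.002 -0.002]
```

```bash
python3 -m jog '-.15 0 0 0 0 0 1;-.25 0 0 0 0 0 1;-.3 0 0 0 0 0 1;-.3 0 0 0 0 0 1;-.3 0 0 0 0 0 1';  python3 -m jog '-.15 0 0 0 0 0 1;0 0 0 0 0 0 1;0 0 0 0 0 0 1'
```

```text
time: 4.35
tool_pos: [467.9, -175.8, 189.9]
tcp_rot: [179.9, -0.2, -8.6]
ft_force: [6.1, -1.8, 5.5]
finger_gap: 9.2
grip_force: 59.9
time: 4.72
tool_pos: [452.5, -173.5, 189.9]
tcp_rot: [180.0, 0.1, -8.6]
ft_force: [-11.0, 2.1, 16.6]
finger_gap: 9.3
grip_force: 62.1
```

```bash
python3 -m jog '0 0 0 0 0 0 -1;0 0 0 0 0 0 -1;0 0 0 0 0 0 -1;0 0 0 0 0 0 -1;0 0 0 0 0 0 -1';  python3 -m jog '0 0 -.2 0 0 0 -1;0 0 -.4 0 0 0 -1;0 0 -.5 0 0 0 -1;0 0 -.5 0 0 0 -1; 0 0 0 0 0 0 -1'
python3 - <<'E'
from h import *
w=snapshot("wrist");cv2.imwrite("pics/w2.png",w["img"][:,:,::-1]);go([555,-188,200],81.5)
E
```

```text
time: 5.35
tool_pos: [452.9, -173.3, 188.6]
tcp_rot: [-180.0, 0.0, -8.6]
ft_force: [-0.0, -0.9, 0.2]
finger_gap: 85.4
grip_force: 0.0
time: 5.98
tool_pos: [454.4, -174.0, 354.0]
tcp_rot: [179.8, -0.5, -8.6]
ft_force: [0.5, -0.2, -0.9]
finger_gap: 85.4
grip_force: 0.0
grasp [ 454.3 -173.9  196.1] rot [179.91  -0.27  -8.6 ] t 6.03
shift/100 then turn/60: [ 1.024 -0.009 -0.035] [ 0.005 -0.002 -1.502]
```

View pics/w2.png

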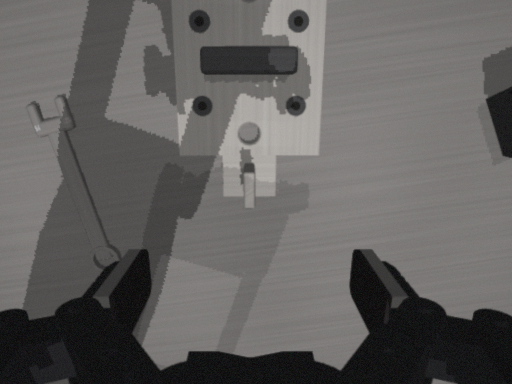

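The drawn-out template is flat and clear. The bridge bar's top centre is at about (249.5,60), hole A at (248.5,132), the plate front corners are at (181,155) and (320,155), and the far hole is only just in view at (249,0).

Run:
```python
from h import *
w=snapshot("wrist")
b=plane(w,[[249.5,60],[202,60.5],[297.5,59.5]],52);print("bridge",b.round(1)[:,:2].tolist())
h=plane(w,[[248.5,132]],8);c=plane(w,[[181,156],[320,155.5],[223,196],[276,195.5]],8)
print("holeA",h[0].round(1),"dist",np.hypot(*(b[0]-h[0])[:2]),c.round(1)[:,:2].tolist())
for i,j in((0,1),(2,3)):
    d=c[i]-c[j];print(np.hypot(*d[:2]),np.degrees(np.arctan2(d[1],d[0]))-90)
d=(b[0]-h[0]);print("yaw hole-bridge",np.degrees(np.arctan2(d[1],d[0])))
go([b[0,0],b[0,1],180],81.5)
```

```text
bridge [[549.2, -189.1], [554.2, -154.3], [544.3, -224.3]]
holeA [ 492.2 -179.4    8. ] dist 57.8669444702901 [[479.8, -114.3], [460.9, -241.7], [435.8, -146.1], [428.6, -196.3]]
128.83010136127453 -8.438653121556584
50.728531632797484 -8.090347242413358
yaw hole-bridge -9.581479997260685
grasp [ 453.1 -173.4  194. ] rot [ 1.7998e+02 -7.0000e-02 -8.6000e+00] t 6.08
shift/100 then turn/60: [0.975 0.012 0.141] [ 1.000e-03 -1.000e-03 -1.502e+00]
```

```bash
python3 -m jog '.5 0 0 0 0 -.165 -1;0 0 0 0 0 -.165 -1;0 0 0 0 0 -.165 -1;0 0 0 0 0 -.165 -1;0 0 0 0 0 -.165 -1';  python3 -m jog '0 0 0 0 0 -.165 -1;0 0 0 0 0 -.165 -1;0 0 0 0 0 -.165 -1;0 0 0 0 0 -.18 -1;0 0 0 0 0 0 -1';python3 -c "
from h import *
go([551.5,-188.6,60],81.5)"
```

```text
time: 6.7
tool_pos: [501.7, -180.4, 346.0]
tcp_rot: [-179.8, 0.1, 41.2]
ft_force: [0.7, -0.1, -0.6]
finger_gap: 85.2
grip_force: 0.0
time: 7.32
tool_pos: [501.8, -180.5, 346.4]
tcp_rot: [-179.8, -0.1, 81.3]
ft_force: [0.2, 0.5, 0.2]
finger_gap: 85.2
grip_force: 0.0
grasp [ 501.3 -180.2  191.4] rot [-1.798e+02 -6.000e-02  8.128e+01] t 7.33
shift/100 then turn/60: [-0.006  0.509  1.313] [-0.003 -0.001 -0.004]
```

```bash
python3 -m jog '0 .4 .1 0 0 0 -1;-.005 .11 .35 0 0 -.004 -1;0 0 .4 0 0 0 -1;0 0 .35 0 0 0 -1;0 0 .24 0 0 0 -1';  python3 -m jog '0 0 .02 0 0 0 -1;0 0 0 0 0 0 1;0 0 0 0 0 0 1;0 0 0 0 0 0 1;0 0 0 0 0 0 1' 100;python3 -m jog '0 0 0 0 0 0 1;0 0 0 0 0 0 1'
python3 - <<'E'
from h import *
go([551.5,-188.6,45],81.5)
w=snapshot("wrist");cv2.imwrite("pics/w3.png",w["img"][:,:,::-1])
E
```

```text
time: 7.95
tool_pos: [551.4, -188.3, 201.1]
tcp_rot: [-179.8, -0.1, 81.3]
ft_force: [-0.6, 0.0, 0.2]
finger_gap: 85.1
grip_force: 0.0
time: 8.57
tool_pos: [553.0, -189.1, 204.0]
tcp_rot: [179.9, 0.0, 81.6]
ft_force: [-2.4, -0.5, 5.9]
finger_gap: 17.6
grip_force: 99.0
time: 8.82
tool_pos: [553.0, -189.1, 204.0]
tcp_rot: [179.9, 0.0, 81.6]
ft_force: [-2.7, 0.7, 5.8]
finger_gap: 17.9
grip_force: 99.2
grasp [ 553.2 -189.2   49. ] rot [1.7993e+02 3.0000e-02 8.1570e+01] t 8.82
shift/100 then turn/60: [ 0.003 -0.016  0.039] [0.001 0.    0.001]
```

View pics/w3.png

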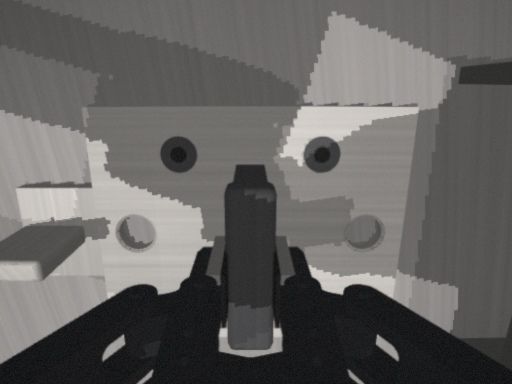

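Bridge gripped, and both holes are visible at (136,233) and (363,233), so the grasp offset can be measured.

```bash
python3 - <<'E'
from h import *
w=snapshot("wrist"); s=sense(); r=R.from_euler('xyz',s["tcp_rot"],degrees=True)
g=cv2.cvtColor(w["img"],cv2.COLOR_RGB2GRAY)
h=plane(w,[[136,233],[363.5,233]],8)
m=h.mean(0);d=h[1]-h[0];print(h.round(1)[:,:2].tolist(),np.hypot(*d[:2]),"yaw",np.degrees(np.arctan2(d[1],d[0])))
print("origin in tool",r.inv().apply(np.r_[m[:2],0]-s["tool_pos"]).round(1),m)
e=plane(w,[[90,106],[417,105]],8);print("edge",e.round(1)[:,:2].tolist(),r.inv().apply(e-s["tool_pos"]).round(1))
E
python3 -m jog '0 0 -.1 0 0 0 1;0 0 -.2 0 0 0 1;0 0 -.3 0 0 0 1;0 0 -.35 0 0 .1 1;0 0 -.35 0 0 .156 1';python3 -m jog '0 0 -.3 0 0 .156 1;0 0 0 0 0 .156 1;0 0 0 0 0 .156 1;0 0 0 0 0 .156 1;0 0 0 0 0 .156 1';python3 -m jog '0 0 0 0 0 .156 1;0 0 0 0 0 .156 1;0 0 0 0 0 .156 1;0 0 0 0 0 .056 1;0 0 0 0 0 0 1'
python3 -c "
from h import *
go([554,202,205],-12)"
```

```text
[[495.0, -180.8], [613.2, -198.4]] 119.564902604622 yaw -8.484391853921624
origin in tool [-2.00e-01  9.00e-01  2.04e+02] [ 554.12014176 -189.59527921    8.        ]
edge [[488.8, -114.2], [642.2, -136.5]] [[ 64.8 -74.7 195.8]
 [ 65.2  80.2 196. ]]
time: 9.55
tool_pos: [552.5, -188.8, 334.8]
tcp_rot: [180.0, -0.0, 66.0]
ft_force: [0.8, 0.1, -5.9]
finger_gap: 17.8
grip_force: 98.3
time: 10.18
tool_pos: [552.5, -188.8, 363.8]
tcp_rot: [180.0, -0.0, 19.1]
ft_force: [-0.8, 0.9, -5.7]
finger_gap: 18.1
grip_force: 98.3
time: 10.8
tool_pos: [552.5, -188.8, 363.5]
tcp_rot: [180.0, -0.0, -12.0]
ft_force: [-0.3, 0.3, -5.4]
finger_gap: 17.8
grip_force: 98.3
grasp [ 552.6 -188.9  208.5] rot [ 1.7999e+02 -2.0000e-02 -1.1990e+01] t 10.8
shift/100 then turn/60: [-0.797 -3.826  0.035] [ 0. -0.  0.]
```

```bash
python3 -m jog '-.08 -.3 0 0 0 0 1;-.09 -.45 0 0 0 0 1;-.09 -.5 0 0 0 0 1;-.09 -.5 0 0 0 0 1;-.09 -.5 0 0 0 0 1';python3 -m jog '-.09 -.5 0 0 0 0 1;-.09 -.5 0 0 0 0 1;-.09 -.4 0 0 0 0 1;-.09 -.18 0 0 0 0 1;0 0 0 0 0 0 1'
python3 - <<'E'
from h import *
w=snapshot("wrist");cv2.imwrite("pics/w4.png",w["img"][:,:,::-1]);go([652,181.5,205],-12)
print(proj(w,[[664.6,240.1,65],[639.8,122.9,65]]))
E
```

```text
time: 11.42
tool_pos: [556.2, 41.9, 363.4]
tcp_rot: [-180.0, -0.0, -11.9]
ft_force: [0.3, 0.4, -6.1]
finger_gap: 18.0
grip_force: 98.6
time: 12.05
tool_pos: [553.6, 203.5, 362.9]
tcp_rot: [180.0, 0.0, -11.8]
ft_force: [-0.6, -0.6, -5.7]
finger_gap: 18.0
grip_force: 98.8
grasp [553.9 202.3 207.9] rot [179.96  -0.   -11.92] t 12.1
shift/100 then turn/60: [1.003 0.002 0.029] [ 0.001 -0.     0.001]
[[168.72405188  51.90438125]
 [332.22248952  52.11829545]]
```

View pics/w4.png

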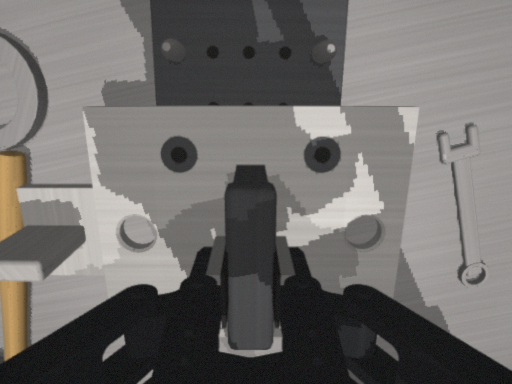

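Both pins are visible, the left near (170,48) and the right near (327,49), ahead of the plate edge. I'll enlarge them for exact tips.

Run:
```python
import cv2,numpy as np
im=cv2.imread("pics/w4.png")
f=lambda c:cv2.resize(c,(400,400),interpolation=cv2.INTER_CUBIC)
c=np.hstack([f(im[30:70,150:190]),f(im[30:70,305:345])])
cv2.imwrite("pics/c2.png",np.clip(c.astype(int)*1.6,0,255).astype(np.uint8))
```

```text
(no output)
```

View pics/c2.png

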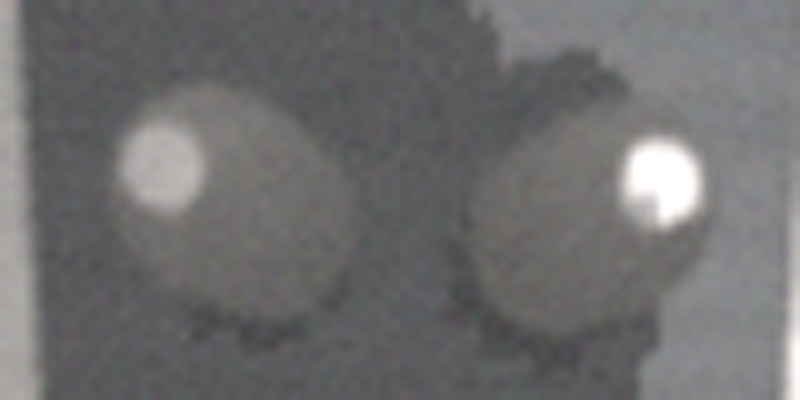

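The tip faces are at (162,167) and (262,183) in the crops, giving full-image pixels (165.7,46.2) and (330.8,47.9).

Run:
```python
from h import *
w=snapshot("wrist"); s=sense(); r=R.from_euler('xyz',s["tcp_rot"],degrees=True)
p=plane(w,[[165.7,46.2],[330.8,47.9]],65);d=p[0]-p[1];m=p.mean(0)
print(p.round(1).tolist(),np.hypot(*d[:2]),"yaw",np.degrees(np.arctan2(d[1],d[0]))-90,m)
h=plane(w,[[136.5,233],[363.5,233]],s["tool_pos"][2]-196);print("holes mid in tool",r.inv().apply(h.mean(0)-s["tool_pos"]).round(1),"seat in tool",r.inv().apply(m-s["tool_pos"]).round(1),np.linalg.norm(h[0]-h[1]))
```

```text
[[669.3, 239.9, 65.0], [643.1, 122.2, 65.0]] 120.5534866127301 yaw -12.512394623656661 [656.20313506 181.01559596  65.        ]
holes mid in tool [  1.5   0.2 196. ] seat in tool [104.1  -1.1 297.8] 119.39818467259337
```

```bash
python3 -m jog '.3 0 0 0 0 .005 1;.4 -.01 0 0 0 0 1;.25 0 0 0 0 0 1;.08 0 .2 0 0 0 1;0 0 .3 0 0 0 1';python3 -m jog '0 0 .25 0 0 0 1;0 0 .1 0 0 0 1;0 0 .03 0 0 0 1;0 0 0 0 0 0 1;0 0 0 0 0 0 1'
python3 - <<'E'
from h import *
w=snapshot("wrist")
im=w["img"][:,:,::-1]; f=lambda c:cv2.resize(c,(400,400),interpolation=cv2.INTER_CUBIC)
c=np.hstack([f(im[203:263,106:166]),f(im[203:263,334:394])])
cv2.imwrite("pics/c3.png",np.clip(c.astype(int)*1.4,0,255).astype(np.uint8));go([655,181.2,75],-12.2)
print(proj(w,[[669.3,239.9,65],[643.1,122.2,65]]))
E
```

```text
time: 12.78
tool_pos: [655.6, 180.2, 312.0]
tcp_rot: [-180.0, -0.1, -12.4]
ft_force: [0.1, -0.1, -6.0]
finger_gap: 17.9
grip_force: 99.0
time: 13.4
tool_pos: [655.5, 181.6, 276.3]
tcp_rot: [-179.9, -0.1, -12.3]
ft_force: [-1.0, 0.1, -4.6]
finger_gap: 17.7
grip_force: 98.8
grasp [655.8 181.7 121.1] rot [-1.7995e+02 -1.1000e-01 -1.2310e+01] t 13.45
shift/100 then turn/60: [-0.005  0.006  0.461] [-0.001 -0.002 -0.002]
[[143.8753837  224.43516878]
 [355.44524749 225.22688667]]
```

View pics/c3.png

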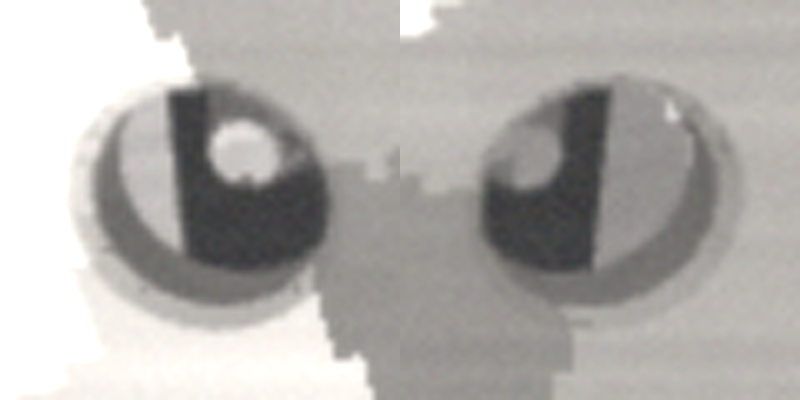

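Both pin tips show inside the holes: the left at (245,152) with the lower rim centred near (229,161), the right at (130,158) with the lower rim near (182,161) (crop coordinates).

Run:
```python
from h import *
w=snapshot("wrist"); s=sense(); r=R.from_euler('xyz',s["tcp_rot"],degrees=True)
f=lambda a,b:np.array([(np.array(a)+.5)/6.667-.5+[106,203],(np.array(b)+.5)/6.667-.5+[334,203]])
z=s["tool_pos"][2]-204
T=plane(w,f((245,152),(130,158)),65);B=plane(w,f((229,161),(182,161)),z);U=plane(w,f((211,192),(200,190)),z+8)
for n,X in(("tip",T),("bot",B),("top",U)):
    print(n,X.round(1).tolist(),np.linalg.norm(X[0]-X[1]).round(1),r.inv().apply(X-s["tool_pos"]).round(1).tolist())
```

```text
tip [[668.9, 240.9, 65.0], [642.7, 123.6, 65.0]] 120.1 [[0.2, -60.6, 211.0], [-0.3, 59.5, 210.9]]
bot [[670.7, 239.5, 71.9], [644.8, 121.1, 71.9]] 121.3 [[2.2, -59.7, 204.0], [2.2, 61.6, 204.0]]
top [[671.0, 238.3, 79.9], [645.8, 122.0, 79.9]] 119.0 [[2.9, -58.5, 196.0], [3.1, 60.5, 196.0]]
```

```bash
python3 -m jog '-.01 -.013 0 0 0 0 1;0 0 .05 0 0 0 1;0 0 .05 0 0 0 1;0 0 .04 0 0 0 1;0 0 0 0 0 0 1';python3 -m jog '0 0 .04 0 0 0 1;0 0 .04 0 0 0 1;0 0 0 0 0 0 1'
```

```text
time: 14.12
tool_pos: [654.0, 182.9, 259.7]
tcp_rot: [180.0, 0.1, -12.3]
ft_force: [-0.2, -0.2, -4.9]
finger_gap: 17.8
grip_force: 98.9
time: 14.5
tool_pos: [654.1, 182.9, 252.0]
tcp_rot: [180.0, 0.1, -12.3]
ft_force: [-0.0, 0.4, -4.3]
finger_gap: 18.2
grip_force: 98.9
```

```bash
python3 -m jog '0 0 .04 0 0 0 1;0 0 .04 0 0 0 1;0 0 .04 0 0 0 1;0 0 0 0 0 0 1;0 0 0 0 0 0 1';python3 -m jog '0 0 .03 0 0 0 1;0 0 .03 0 0 0 1;0 0 0 0 0 0 1;0 0 0 0 0 0 1'
```

```text
time: 15.12
tool_pos: [654.4, 183.0, 240.7]
tcp_rot: [-180.0, -0.0, -12.3]
ft_force: [0.4, -0.3, -6.0]
finger_gap: 17.7
grip_force: 98.9
time: 15.62
tool_pos: [654.3, 183.0, 234.6]
tcp_rot: [180.0, 0.0, -12.3]
ft_force: [0.2, -0.3, -6.5]
finger_gap: 18.0
grip_force: 98.9
```

```bash
python3 -m jog '0 0 .01 0 0 0 1;0 0 .01 0 0 0 1;0 0 0 0 0 0 1;0 0 0 0 0 0 1'
```

```text
time: 16.12
tool_pos: [654.4, 183.0, 234.0]
tcp_rot: [-180.0, -0.0, -12.3]
ft_force: [-5.4, -1.3, 5.0]
finger_gap: 17.4
grip_force: 100.3
```

```bash
python3 -m jog '0 0 0 0 0 0 -1;0 0 0 0 0 0 -1;0 0 0 0 0 0 -1;0 0 0 0 0 0 -1;0 0 0 0 0 0 -1';python3 -m jog '0 0 -.1 0 0 0 -1;0 0 -.2 0 0 0 -1;0 0 -.4 0 0 0 -1;0 0 -.4 0 0 0 -1;0 0 0 0 0 0 -1'; python3 -m jog '-.4 0 0 0 0 0 1;-.45 0 0 0 0 0 1;-.46 0 0 0 0 0 1;0 0 0 0 0 0 1;0 0 0 0 0 0 1'
python3 - <<'E'
from h import *
s=sense();w=snapshot("wrist");cv2.imwrite("pics/w5.png",w["img"][:,:,::-1])
r=R.from_euler('xyz',s["tcp_rot"],degrees=True);print(s["time"],s["tool_pos"],s["tcp_rot"])
E
```

```text
time: 16.75
tool_pos: [654.4, 183.0, 232.7]
tcp_rot: [-180.0, -0.0, -12.3]
ft_force: [-0.6, -0.4, 0.2]
finger_gap: 85.2
grip_force: 0.0
time: 17.38
tool_pos: [655.9, 183.3, 350.4]
tcp_rot: [-179.8, -0.6, -12.3]
ft_force: [0.3, -0.1, -0.7]
finger_gap: 85.3
grip_force: 0.0
time: 18.0
tool_pos: [526.6, 211.0, 343.6]
tcp_rot: [-180.0, -0.1, -12.3]
ft_force: [0.9, -0.1, -0.3]
finger_gap: -0.1
grip_force: 0.0
18.0 [526.59961274 210.98257652 343.58285438] [-1.79964990e+02 -8.98203587e-02 -1.22995933e+01]
```

View pics/w5.png

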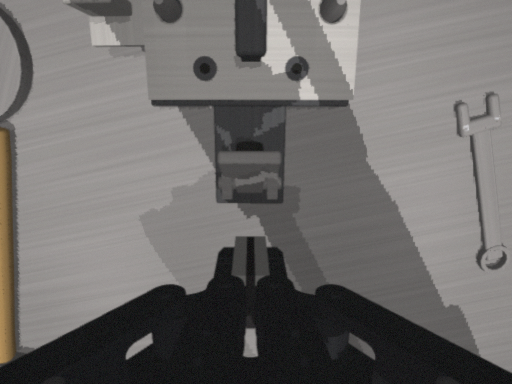

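The template sits with pins in both holes (at (167,8) and (333,8)). The open lever's upper paddle edge is at row about 155, centred at column 249, in line with the closed fingers.

Run:
```python
from h import *
s=sense();w=snapshot("wrist");r=R.from_euler('xyz',s["tcp_rot"],degrees=True)
f=lambda uv,z:print(r.inv().apply(plane(w,uv,z)-s["tool_pos"]).round(1).tolist())
f([[249,152],[249,164]],123);f([[152,103],[348,103]],38);f([[250,203]],15)
```

```text
[[40.5, 0.3, 220.6], [33.6, 0.3, 220.6]]
[[64.6, -76.0, 305.7], [64.5, 77.6, 305.6]]
[[-25.5, 0.7, 328.5]]
```

```bash
python3 -m jog '0 0 .2 0 0 0 1;0 0 .3 0 0 0 1;.05 0 .1 0 0 0 1;.08 0 0 0 0 0 1;0 0 0 0 0 0 1'; python3 -m jog '.1 0 .05 0 0 0 1;.09 0 .06 0 0 0 1;.07 0 .06 0 0 0 1;.06 0 .07 0 0 0 1;0 0 0 0 0 0 1'
```

```text
time: 18.73
tool_pos: [540.3, 208.0, 283.7]
tcp_rot: [-180.0, -0.1, -12.4]
ft_force: [-0.3, 0.7, 0.8]
finger_gap: -0.0
grip_force: 0.0
time: 19.35
tool_pos: [571.0, 201.1, 258.5]
tcp_rot: [-180.0, -0.0, -12.3]
ft_force: [0.5, -0.5, 5.0]
finger_gap: 0.1
grip_force: 1.7
```

Contact at about 5 N, so I'll continue along the arc.

```bash
python3 -m jog '.05 0 .08 0 0 0 1;.04 0 .08 0 0 0 1;.03 0 .09 0 0 0 1;.02 0 .07 0 0 0 1;0 0 0 0 0 0 1'; python3 -m jog '0 0 .02 0 0 0 1;0 0 .01 0 0 0 1;0 0 0 0 0 0 1;0 0 0 0 0 0 1'
```

```text
time: 19.98
tool_pos: [583.9, 198.3, 226.5]
tcp_rot: [180.0, 0.1, -12.3]
ft_force: [-3.8, -0.8, 6.0]
finger_gap: 0.1
grip_force: 3.3
time: 20.48
tool_pos: [583.9, 198.4, 226.4]
tcp_rot: [180.0, 0.0, -12.3]
ft_force: [-14.2, -3.1, 25.8]
finger_gap: -0.3
grip_force: 13.0
```

```bash
python3 -m jog '0 0 0 0 0 0 1;0 0 -.05 0 0 0 1;0 0 -.2 0 0 0 1;-.2 0 -.4 0 0 0 1;-.3 0 -.4 0 0 0 1'; python3 -m jog '-.3 0 0 0 0 0 1;-.2 0 0 0 0 0 1;0 0 0 0 0 0 1'
python3 - <<'E'
from h import *
w=snapshot("wrist");cv2.imwrite("pics/w6.png",w["img"][:,:,::-1]);print(sense()["time"],sense()["ft_force"])
E
```

```text
time: 21.1
tool_pos: [535.0, 208.8, 330.3]
tcp_rot: [-180.0, -0.0, -12.4]
ft_force: [0.7, 1.4, 0.8]
finger_gap: -0.1
grip_force: 0.0
time: 21.48
tool_pos: [485.6, 220.1, 329.6]
tcp_rot: [-180.0, -0.0, -12.3]
ft_force: [0.3, 0.0, 0.2]
finger_gap: -0.4
grip_force: 0.0
21.525 [-0.34170448  0.15804687 -0.07650163]
```

View pics/w6.png

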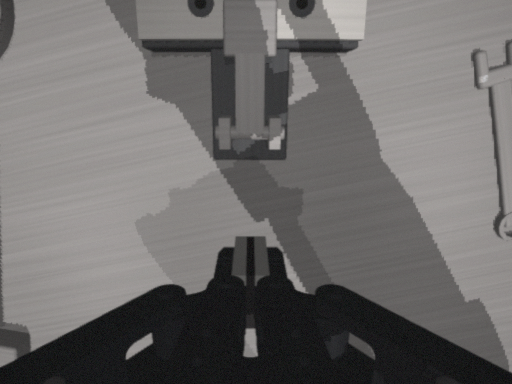

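The lever lies level from the hinge at (250,132) to the paddle on the plate edge at (250,30), and it stays down with the gripper clear.

```bash
python3 -c "
from bench import *
print(hand_in())"
```

```text
the job is handed in; nothing more can be done
None
```

The template is seated flush on both pins, the lever is caught down on its edge, and the job was handed in at about 21.5 s; the hand-in gave no verdict.

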